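Change the rotor in the balancing stand

TASK

The aluminium-ringed rotor in the balancing stand is balanced and the copper-ringed one is next. Take both bearing caps off and lay them flat in the aluminium parts tray, lift the balanced rotor out and lay it in the empty green cradle, then lay the copper-ringed rotor from the yellow cradle in the stand, core between the pedestals, and put each cap back on the pedestal of its own colour, fully down over its dowels. Leave the fuse box and the roll of tape on the bench undisturbed.

Things in the scene. Friction and masses are not known exactly. Their poses are not given: they have to be found in the camera images.
- stand: balancing stand, fixed, grey base 200 x 112 mm. Origin: centre of underside; x along the rotor axis, z up. Pedestals with rollers: blue at x = -60 mm, red at +60 (22 mm thick, 98 wide, 78 high with dowels). Rotor seated: axis at y = 0, z = 66 mm. Cap seated: its origin at x = -60 (blue) or +60 (red), y = 0, z = 67, over dowels at y = -37 and +37 (8 mm thick, 11 mm high, tapered tip, 1.5 mm play).
- cap_blue: blue bearing cap, 0.25 kg, same both ways round. Origin: centre of its underside; x along the shaft (22 mm), y across (98 mm), z up. Two feet, 12 mm high, y = 25 to 49 mm either side, each with an 11 mm hole at 37 mm. Grip block in the middle: 30 mm in y, 22 in x, top z = 47, brass nipple to 56; grip it across y, fingertips not below z = 21 (ribs). Starts on the blue pedestal.
- cap_red: red bearing cap, 0.25 kg, same both ways round. Origin: centre of its underside; x along the shaft (22 mm), y across (98 mm), z up. Two feet, 12 mm high, y = 25 to 49 mm either side, each with an 11 mm hole at 37 mm. Grip block in the middle: 30 mm in y, 22 in x, top z = 47, brass nipple to 56; grip it across y, fingertips not below z = 21 (ribs). Starts on the red pedestal.
- rotor_aluminium: motor rotor, 0.75 kg, lying level: shaft 190 mm long, 16 mm thick at both journals; dark core 46 mm in diameter, 66 mm long, at its middle, with end rings and thin skewed bars of bright silvery aluminium. Grip the core across. Origin at the middle, on the axis; x along the shaft (either way round; it may roll about x). It starts in the stand under the caps.
- rotor_copper: motor rotor, 0.75 kg, lying level: shaft 190 mm long, 16 mm thick at both journals; dark core 46 mm in diameter, 66 mm long, at its middle, with end rings and thin skewed bars of reddish copper. Grip the core across. Origin at the middle, on the axis; x along the shaft (either way round; it may roll about x). It starts in the yellow cradle.
- cradle_green: green V cradle, fixed: plywood base 152 x 92 x 12 mm, two green V plates (14 mm thick, 80 wide, 66 high) at x = -60 and +60 mm. Origin at the centre of its underside; x along a rotor lying in it, z up. A rotor lies with a journal in each V, core between the plates, its axis then 50 mm above the origin at y = 0. Empty at the start.
- cradle_yellow: yellow V cradle, fixed: plywood base 152 x 92 x 12 mm, two yellow V plates (14 mm thick, 80 wide, 66 high) at x = -60 and +60 mm. Origin at the centre of its underside; x along a rotor lying in it, z up. A rotor lies with a journal in each V, core between the plates, its axis then 50 mm above the origin at y = 0. Holds the copper-ringed rotor at the start.
- tray: shallow aluminium parts tray with a black rubber mat, fixed: 170 mm (x) x 150 mm (y), rim 14 mm high and 4 mm thick, mat surface 5.5 mm above the bench. Origin at the centre of its underside, z up.
- fuse_box: white and blue cardboard box 50 x 91 x 56 mm standing farther back on the bench; origin at the centre of its underside. To be left alone.
- tape_1: roll of grey tape, 103 mm across and 48 mm high, lying farther back on the bench; origin at the centre of its underside. To be left alone.
Mind the look-alikes: they are no part of the job. There is more than one size of the cap_blue; the one meant has the size given above.

How it is judged:
By the outcome, as a careful person would: the job done as asked, in the order asked, and still so for the second after the job is handed in, with the robot touching nothing.
It also fails if it takes over 147 s, if anything falls off the work surface, if the arm or the gripper's body presses on something with over 40 N, if the wrist force passes 120 N, or if a joint passes its speed limit or range.

ROBOT

A 6-joint arm with a two-finger parallel gripper is mounted at the origin on a cart in front of the work surface, level with it; the furniture and walls round the work are solid. World frame = base frame: x ahead of the robot, y to its left, z up, the work surface at z = 0. Lengths are in m, angles in rad, forces in N, time in s.
With the tool pointing down it reaches from about 0.4 to 0.925 m from the base axis. Payload 3.4 kg.
Tool frame: the origin (TCP) lies between the finger pads; the fingertips stand 11 mm ahead of it and the grasp point (between the pads) lies 8 mm behind it; z points along the fingers, y is the line along which they close (so a half turn about z gives the same grasp; the last joint's range is limited). The gripper opens to 85 mm and grips with 20 to 120 N. Pads are 22 mm wide; open, the fingers measure 114 mm over their backs; the gripper's body (76 mm by 85 mm) begins 54 mm behind the grasp point. The pads swing forward as they close: fully open they stand 13 mm farther back than shut.
Start: joints at [1.115, 0.307, 1.506, -0, 1.328, -0.073], TCP at [0.215, 0.533, 0.242] pointing down, gripper open.
Joint ranges: [-3.12, 3.12], [-1.05, 2.28], [0.14, 2.33], [-1.42, 4.57], [0.1, 2.73], [-2.68, 2.68]. Speed limits (rad/s): [2.57, 2.57, 3.14, 3.14, 3.14, 3.14].

INTERFACE

Orientations are given as a unit quaternion [x, y, z, w].
In Python, from plant import arm gives the robot as it stands.
- The arm moves only by the tool move_arm, never from a script. Its argument "steps" is a list of rows, each a list of 5 numbers: the closure, from -1 (fully open) to 1 (shut), then the shift along the tool's x, y, z in m, then the turn about the tool's z in rad. In form: [[gripper, dx, dy, dz, turn], ...]. A call has 1 to 20 rows; each row shifts and turns the commanded pose from where the row before left it, along the tool's axes as they then stand; what a row does not reach is not made up. A row lasts 1/12 s, in which the tool goes at most 41.7 mm and 7.16 degrees, less where a joint would pass 70% of its speed; a pose out of reach is approached as far as the arm can. A call is refused whole if a number of a shift passes 0.0417 or a number of a turn 0.125, either way. A call with a gripper value outside its range is refused whole. The fingers move at their own pace and stop on an object; "squeeze" is the grip in N (left out, the last holds). Time passes only in rows, so rows that do not move let the fingers close. It gives the time, the measured TCP pose, the force, the opening and the grip force at its end, in the units of the state.
- arm.observe(): the state, without advancing time (a new reading comes with each control period).
- arm.read_camera(name): name is "side" or "top" or "wrist"; returns (picture, depth): 400x640x3 uint8, red, green, blue; 400x640 float32, m along the optical axis (not along the pixel's ray), 0 where there is no reading.
- arm.camera_info(name): a dict with "K" (3x3 intrinsics, pixels), "k1" (the pictures are not rectified: a ray, as slopes to the right and down, at radius r is drawn at 1 + k1 r^2 times it, then the intrinsics apply), "world_from_camera" (4x4, takes a point from camera to world coordinates). Camera axes: x right, y down, z forward; pixel columns grow to the right and rows downward; lengths in m; the calibration is good to about 2 mm. A picture is of the moment at which its call begins: read the wrist's pose just before it. camera_info takes no time and is no camera call; for the wrist camera it gives the pose at the moment of the call.
- arm.hand_in(): hands the job in; it is judged then, once.
The state is a dict: "clock": time; "joint_positions": joint angles; "qd": joint speeds; "joint_efforts": joint torques, N m; "tcp_pos": TCP position; "tcp_rot": TCP orientation; "wrist_force": force on the tool from outside, world axes, zero at the start; "moment": the same for the moment, N m; "width": finger opening in m; "grasp_force": force on a finger pad.
Only numpy, scipy, OpenCV 4.12 (cv2) and the standard library are available. Lean on these libraries where they do the work, as an engineer would, in place of code of your own. Each camera call takes 0.05 s, during which the arm holds its last target. There are 200 camera calls.

## Working session

There is one attempt and no reset: what is moved stays moved. The work goes in short steps, Python scripts to look and compute and a tool call to move; the robot and the scene stay as the last step left them, time stands still between calls to the robot, and variables do not carry over. Pictures are saved under pics/ and viewed, at most 14 in all, crops included, and the job is handed in when it is done.

Besides the shell and the picture viewer there is one more tool, called after ">>>" by a JSON object that holds its "method" and its "body". move_arm: Moves the arm, as the interface text tells. Its arguments: {"type":"object","properties":{"steps":{"type":"array"},"squeeze":{"type":"number"}},"required":["steps"]}

```bash
mkdir -p pics; ls
cat > h.py <<'E'
import numpy as np, cv2
from plant import arm
def save(n,f,box=None):
    p,d=arm.read_camera(n); 
    cv2.imwrite(f,p[:,:,::-1]); np.savez(f[:-4]+'.npz',p=p,d=d,**{k:v for k,v in arm.camera_info(n).items()})
    return p,d
def load(f): return np.load(f[:-4]+'.npz')
def ray(z,u,v):
    K=z['K'];k1=float(z['k1']);a=np.array([(u-K[0,2])/K[0,0],(v-K[1,2])/K[1,1]]);s=a.copy()
    for _ in range(20): s=a/(1+k1*(s@s))
    T=z['world_from_camera']; return T[:3,3],T[:3,:3]@np.array([s[0],s[1],1])
def onplane(z,u,v,h):
    o,d=ray(z,u,v); return o+d*(h-o[2])/d[2]
def pts(z):
    K=z['K'];k1=float(z['k1']);v,u=np.mgrid[:400,:640].astype(float)
    a=np.stack([(u-K[0,2])/K[0,0],(v-K[1,2])/K[1,1]],-1);s=a.copy()
    for _ in range(20): s=a/(1+k1*(s**2).sum(-1,keepdims=True))
    c=np.concatenate([s,np.ones((400,640,1))],-1)*z['d'][...,None]
    T=z['world_from_camera']; return c@T[:3,:3].T+T[:3,3]
E
python3 - <<'E'
from h import *
s=arm.observe(); print(s)
for n in("top","side"):
    save(n,f'pics/{n}0.png'); print(arm.camera_info(n))
E
```

```text
pics
{'clock': 0.0, 'joint_positions': array([ 1.11449437e+00,  3.07529994e-01,  1.50769986e+00,  2.03771115e-05,
        1.32839597e+00, -7.35021123e-02]), 'qd': array([ 0.00017951, -0.00186748, -0.00069142,  0.00054834,  0.0001075 ,
       -0.000511  ]), 'joint_efforts': array([-5.65312275e-04, -4.57545841e+01, -2.51921082e+01, -2.26292286e-04,
        1.30510938e-02, -1.70969099e-05]), 'tcp_pos': array([0.21448545, 0.53275401, 0.24139567]), 'tcp_rot': array([ 1.90235753e-01,  9.81737910e-01, -9.78535335e-04, -2.75700083e-04]), 'wrist_force': array([ 0.006002  , -0.54444413,  0.30621938]), 'moment': array([ 0.04067975, -0.00731015,  0.00888405]), 'grasp_force': 0.0, 'width': 0.08519030443240216}
{'K': array([[434.88773825,   0.        , 315.18052998],
       [  0.        , 434.88773825, 198.23135758],
       [  0.        ,   0.        ,   1.        ]]), 'k1': -0.021810923680312903, 'world_from_camera': array([[ 0.02404602, -0.99619886,  0.08372349,  0.49868714],
       [-0.99961984, -0.02508943, -0.01143259, -0.06582253],
       [ 0.0134897 , -0.08341675, -0.99642344,  1.45386854],
       [ 0.        ,  0.        ,  0.        ,  1.        ]])}
{'K': array([[498.59120415,   0.        , 320.45179944],
       [  0.        , 498.59120415, 202.57496536],
       [  0.        ,   0.        ,   1.        ]]), 'k1': 0.005059267243434015, 'world_from_camera': array([[ 0.87680195, -0.29921653,  0.3764144 , -0.04763532],
       [-0.48082529, -0.55377323,  0.67981045, -1.25316731],
       [ 0.00503769, -0.77704869, -0.62942033,  1.19533755],
       [ 0.        ,  0.        ,  0.        ,  1.        ]])}
```

View pics/top0.png

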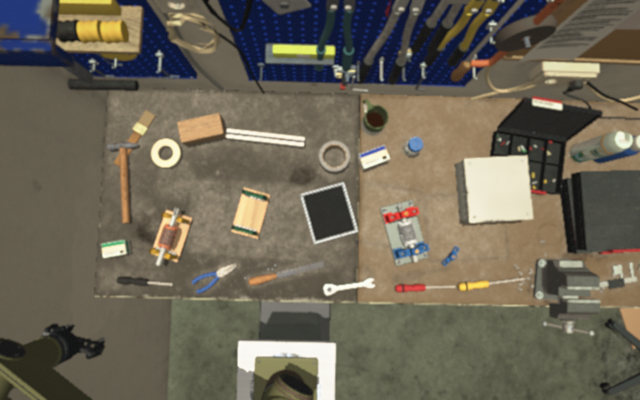

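View pics/side0.png

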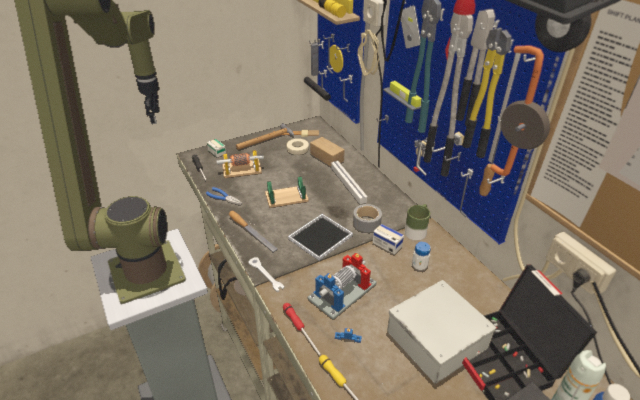

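```bash
cat > m0.py <<'E'
from h import *
for n in('top','side'):
    z=load(f'pics/{n}0.png');P=pts(z);hsv=cv2.cvtColor(z['p'],cv2.COLOR_RGB2HSV);H,S,V=[hsv[...,i].astype(int) for i in range(3)]
    ok=(z['d']>0)&(P[...,0]>.3)&(P[...,0]<.9)&(abs(P[...,1])<.75)
    M={'blue':(H>95)&(H<130)&(S>130),'red':((H<8)|(H>172))&(S>150),'green':(H>65)&(H<95)&(S>90),'yellow':(H>20)&(H<32)&(S>140)}
    for k,m in M.items():
        m=(m&ok).astype(np.uint8);nc,l,st,c=cv2.connectedComponentsWithStats(m)
        for i in range(1,nc):
            if st[i,4]>12:
                q=P[l==i];r=cv2.minAreaRect(q[:,:2].astype(np.float32)*1000)
                print(n,k,st[i,4],c[i].round(),np.round(np.median(q,0),3),'zmax',q[:,2].max().round(3),np.round(r[0]),np.round(r[1]),round(r[2]))
E
python3 m0.py
python3 - <<'E'
from h import *
z=load('pics/top0.png')
for k,c in dict(tray=[(303,194),(346,183),(357,231),(313,244)],yshaft=[(176,211),(162,262)],green=[(240,188),(270,193),(259,238),(232,232)]).items(): print(k,[onplane(z,*p,.014 if k=='tray' else .05).round(3)[:2] for p in c])
print(arm.camera_info('wrist'), arm.observe()['tcp_pos'])
E
```

```text
top blue 2354 [24. 34.] [0.666 0.185 1.097] zmax 1.102 [670. 189.] [49. 63.] 1
top blue 43 [53. 30.] [0.67  0.16  1.092] zmax 1.096 [671. 160.] [ 2. 14.] 89
top blue 82 [64. 54.] [0.653 0.156 1.08 ] zmax 1.093 [653. 156.] [2. 8.] 88
top blue 23 [372. 151.] [ 0.775 -0.263  0.056] zmax 0.061 [ 774. -263.] [ 4. 69.] 22
top blue 44 [422. 247.] [ 0.47  -0.422  0.081] zmax 0.117 [ 466. -424.] [18. 37.] 21
top blue 105 [403. 252.] [ 0.452 -0.366  0.08 ] zmax 0.122 [ 449. -368.] [23. 42.] 17
top blue 36 [450. 257.] [ 0.435 -0.526  0.018] zmax 0.04 [ 440. -532.] [16. 43.] 48
top blue 37 [202. 277.] [0.352 0.284 0.011] zmax 0.018 [353. 279.] [10. 75.] 24
top blue 39 [207. 286.] [0.319 0.266 0.012] zmax 0.018 [326. 262.] [10. 76.] 35
top red 230 [400. 214.] [ 0.569 -0.348  0.081] zmax 0.124 [ 574. -369.] [ 28. 117.] 16
top red 43 [399. 288.] [ 0.333 -0.362  0.024] zmax 0.035 [ 332. -362.] [19. 20.] 4
top red 131 [414. 287.] [ 0.336 -0.412  0.023] zmax 0.032 [ 335. -411.] [19. 70.] 3
top green 30 [254. 195.] [0.623 0.119 0.057] zmax 0.07 [622. 113.] [68.  4.] 76
top green 22 [242. 230.] [0.51  0
[... 1701 characters left out ...]
184]), array([ 0.514, -0.223]), array([ 0.468, -0.079])]
yshaft [array([0.564, 0.366]), array([0.4  , 0.403])]
green [array([0.644, 0.162]), array([0.63 , 0.065]), array([0.484, 0.095]), array([0.501, 0.183])]
{'K': array([[300.01703489,   0.        , 320.78617137],
       [  0.        , 300.01703489, 200.72132394],
       [  0.        ,   0.        ,   1.        ]]), 'k1': -0.02467892486791576, 'world_from_camera': array([[ 0.37327625,  0.89397043,  0.24795508,  0.1536261 ],
       [ 0.92771795, -0.3591022 , -0.10190688,  0.55791519],
       [-0.00206052,  0.26807179, -0.96339673,  0.37326616],
       [ 0.        ,  0.        ,  0.        ,  1.        ]])} [0.21453999 0.53281894 0.24148825]
```

>>> {"method": "move_arm", "body": {"steps": [[-1,0,0,0,0.06],[-1,0,0,0,0.12],[-1,0,0,0,0.12],[-1,0,0,0,0.12],[-1,0,0,0,0.12],[-1,0,0,0,0.12],[-1,0,0,0,0.12],[-1,0,0,0,0.12],[-1,0,0,0,0.12],[-1,0,0,0,0.12],[-1,0,0,0,0.12],[-1,0,0,0,0.12],[-1,0,0,0,0.12],[-1,0,0,0,0.12],[-1,0,0,0,0.12],[-1,0,0,0,0.12],[-1,0,0,0,0.12],[-1,0,0,0,0.12],[-1,0,0,0,0.12],[-1,0,0,0,0.12]]}}

```text
clock: 1.77
tcp_pos: [0.2146, 0.533, 0.2417]
tcp_rot: [0.979, 0.205, -0.0, 0.0]
wrist_force: [0.4, -0.2, 0.2]
width: 0.0855
grasp_force: 0.0
```

>>> {"method": "move_arm", "body": {"steps": [[-1,0,0,0,0.12],[-1,0.0047,0.0155,0,0.07],[-1,0.0094,0.031,0,0],[-1,0.0094,0.031,0,0],[-1,0.0094,0.031,0,0],[-1,0.0094,0.031,0,0],[-1,0.0094,0.031,0,0],[-1,0.0094,0.031,0,0],[-1,0.0094,0.031,0,0],[-1,0.0094,0.031,0,0],[-1,0.0094,0.031,0,0],[-1,0.0094,0.031,0,0],[-1,0.0094,0.031,0,0],[-1,0.0094,0.031,0,0],[-1,0.0094,0.031,0,0],[-1,0.0094,0.031,0,0],[-1,0.0094,0.031,0,0]]}}

```text
clock: 3.18
tcp_pos: [0.4668, 0.0975, 0.242]
tcp_rot: [0.993, 0.114, -0.0, -0.0]
wrist_force: [0.0, 0.6, 0.0]
width: 0.0857
grasp_force: 0.0
```

>>> {"method": "move_arm", "body": {"steps": [[-1,-0.011,0.03,0,0],[-1,-0.011,0.03,0,0],[-1,-0.011,0.03,0,0],[-1,-0.011,0.03,0,0],[-1,-0.011,0.03,0,0],[-1,-0.011,0.03,0,0],[-1,-0.011,0.03,0,0],[-1,-0.011,0.03,0,0],[-1,-0.011,0.03,0,0],[-1,-0.011,0.03,0,0],[-1,-0.011,0.03,0,0],[-1,-0.011,0.03,0,0],[-1,-0.011,0.03,0,0],[-1,-0.011,0.03,0,0],[-1,-0.005,0.015,0,0],[-1,0,0,0,0],[-1,0,0,0,0]]}}

```text
clock: 4.6
tcp_pos: [0.4101, -0.3606, 0.2416]
tcp_rot: [0.994, 0.113, -0.0, -0.001]
wrist_force: [0.0, 1.3, 1.1]
width: 0.0855
grasp_force: 0.0
```

```bash
cat >> h.py <<'E'
def ta():
    q=arm.observe()['tcp_rot'];return np.degrees(2*np.arctan2(q[1],q[0]))
def go(x,y,z,deg):
    "shifts along tool axes as they stand now, and after the turn"
    s=arm.observe();d=np.array([x,y,z])-s['tcp_pos'];t0=ta()
    turn=-((deg-t0+180)%360-180)
    for nm,t in(('now',t0),('turned',deg)):
        t=np.radians(t);print(nm,'dx %.4f dy %.4f dz %.4f'%(d[0]*np.cos(t)+d[1]*np.sin(t),d[0]*np.sin(t)-d[1]*np.cos(t),-d[2]),'turn %.4f'%np.radians(turn),'j6 %.2f'%s['joint_positions'][5])
E
python3 - <<'E'
from h import *
print(ta(),arm.observe()['tcp_pos']);save('wrist','pics/w1.png')
E
```

```text
13.006744866799597 [ 0.41005849 -0.36063684  0.24164837]
```

View pics/w1.png

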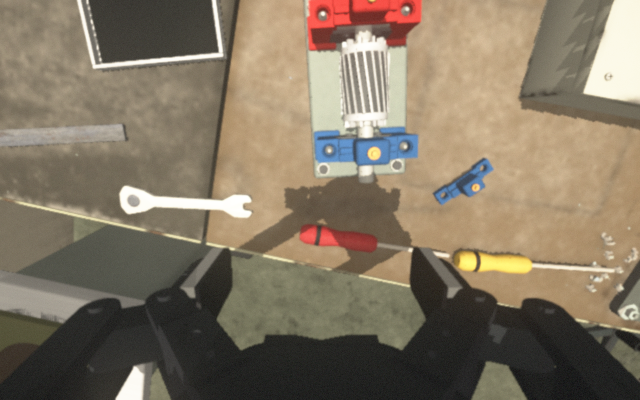

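Run:
```python
from h import *
z=load('pics/w1.png');p=z['p'];hsv=cv2.cvtColor(p,cv2.COLOR_RGB2HSV);H,S,V=[hsv[...,i].astype(int) for i in range(3)]
m=((H>12)&(H<30)&(S>120)&(V>100)).astype(np.uint8);m[:135]=0;m[172:]=0;m[:,:350]=0;m[:,400:]=0
v,u=np.nonzero(m);print('nipple',u.mean(),v.mean(),len(u));N=onplane(z,u.mean(),v.mean(),.121);print(N)
R=onplane(z,372,0,.121);print('rednip',R)
P=pts(z);print(P[146:156,366:384,2].max())
b=((H>95)&(H<130)&(S>120)).astype(np.uint8);b[:100]=0;b[190:]=0;b[:,:290]=0;b[:,430:]=0
for lo,hi in((.06,.09),(.1,.12)):
    q=P[(b>0)&(P[...,2]>lo)&(P[...,2]<hi)]
    r=cv2.minAreaRect(q[:,:2].astype(np.float32)*1000);print(lo,len(q),r,np.median(q[:,2]))
for c in((331,151),(405,146),(323,15),(406,10)): print(c,onplane(z,*c,.078))
# tray
```

```text
nipple 372.85714285714283 152.75 28
[ 0.46011424 -0.39349038  0.121     ]
rednip [ 0.56921887 -0.3624807   0.121     ]
0.12491852953741317
0.06 1003 ((460.3981018066406, -394.05413818359375), (20.862438201904297, 97.07147216796875), 16.281299591064453) 0.07998194577654744
0.1 475 ((460.7756042480469, -394.8202209472656), (19.69011116027832, 27.95382308959961), 15.948907852172852) 0.1139709993426079
(331, 151) [ 0.44938519 -0.36140542  0.078     ]
(405, 146) [ 0.47054209 -0.43053211  0.078     ]
(323, 15) [ 0.56352263 -0.32660956  0.078     ]
(406, 10) [ 0.58413124 -0.39659158  0.078     ]
```

Run:
```python
from h import *
go(.4602,-.3946,.101,16.5)
```

```text
now dx 0.0409 dy 0.0454 dz 0.1407 turn -0.0597 j6 0.54
turned dx 0.0381 dy 0.0477 dz 0.1407 turn -0.0597 j6 0.54
```

>>> {"method": "move_arm", "body": {"squeeze": 40, "steps": [[-1,0,0,0,-0.06],[-1,0.013,0.016,0,0],[-1,0.0128,0.016,0,0],[-1,0.0125,0.016,0,0],[-1,0,0,0.02,0],[-1,0,0,0.03,0],[-1,0,0,0.03,0],[-1,0,0,0.03,0],[-1,0,0,0.02,0],[-1,0,0,0.01,0],[-1,0,0,0,0],[-1,0,0,0,0],[-1,0,0,0,0],[-1,0,0,0,0]]}}

```text
clock: 5.82
tcp_pos: [0.462, -0.3965, 0.1043]
tcp_rot: [0.99, 0.144, 0.001, 0.001]
wrist_force: [-0.4, 0.6, -0.1]
width: 0.0855
grasp_force: 0.0
```

Run:
```python
from h import *
print(ta());go(.4602,-.3946,.101,16.5);p,d=save('wrist','pics/w2.png');cv2.imwrite('pics/w2c.png',p[100:400,120:520,::-1])
```

```text
16.56424359850778
now dx -0.0012 dy -0.0023 dz 0.0033 turn 0.0011 j6 0.50
turned dx -0.0012 dy -0.0023 dz 0.0033 turn 0.0011 j6 0.50
```

View pics/w2c.png

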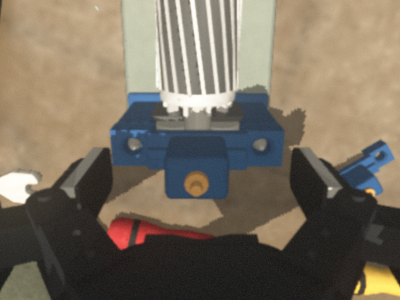

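>>> {"method": "move_arm", "body": {"squeeze": 40, "steps": [[-1,-0.0012,-0.002,0.003,0],[-1,0,0,0,0],[1,0,0,0,0],[1,0,0,0,0],[1,0,0,0,0],[1,0,0,0,0],[1,0,0,0,0],[1,0,0,0,0],[1,0,0,0,0],[1,0,0,0,0],[1,0,0,0,0],[1,0,0,0,0]]}}

```text
clock: 6.87
tcp_pos: [0.4593, -0.3945, 0.0995]
tcp_rot: [0.99, 0.144, 0.0, 0.0]
wrist_force: [-0.0, -1.1, 2.3]
width: 0.0292
grasp_force: 40.6
```

Run:
```python
from h import *
s=arm.observe();print(s['width'],s['tcp_pos'],s['moment'],ta(),s['wrist_force'])
go(.572-.04*.968,-.132-.04*.25,.2,15)
```

```text
0.029234391402891823 [ 0.45929047 -0.39447435  0.09950441] [-0.07138765 -0.03254848 -0.00446539] 16.54451330346578 [-0.02507663 -1.10824738  2.30989876]
now dx 0.1428 dy -0.2210 dz -0.1005 turn 0.0270 j6 0.50
turned dx 0.1368 dy -0.2247 dz -0.1005 turn 0.0270 j6 0.50
```

>>> {"method": "move_arm", "body": {"steps": [[1,0,0,-0.005,0],[1,0,0,-0.01,0],[1,0,0,-0.015,0],[1,0,0,-0.025,0],[1,0,0,-0.025,0],[1,0,0,-0.02,0],[1,0.008,-0.012,0,0],[1,0.013,-0.02,0,0],[1,0.0178,-0.0275,0,0],[1,0.0178,-0.0275,0,0],[1,0.0178,-0.0275,0,0],[1,0.0178,-0.0275,0,0],[1,0.0178,-0.0275,0,0],[1,0.016,-0.024,0,0],[1,0.011,-0.017,0,0],[1,0.006,-0.01,0,0],[1,0,0,0,0],[1,0,0,0,0]]}}

```text
clock: 8.37
tcp_pos: [0.5327, -0.1414, 0.1988]
tcp_rot: [0.989, 0.145, -0.001, -0.0]
wrist_force: [-0.2, -0.6, -3.0]
width: 0.0296
grasp_force: 40.4
```

Run:
```python
from h import *
go(.572-.04*.968,-.132-.04*.25,.0395,15);save('wrist','pics/w3.png')
```

```text
now dx 0.0004 dy 0.0007 dz 0.1593 turn 0.0288 j6 0.94
turned dx 0.0004 dy 0.0007 dz 0.1593 turn 0.0288 j6 0.94
```

View pics/w3.png

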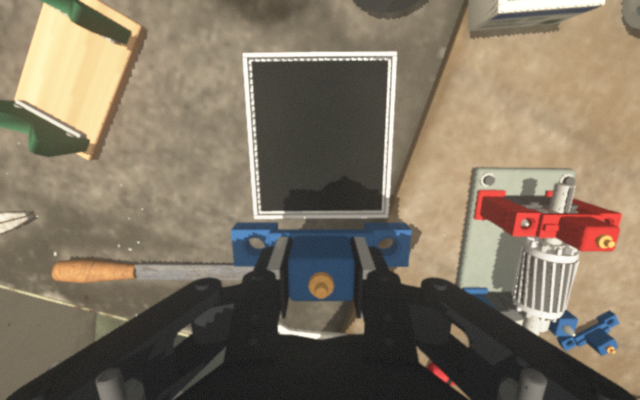

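Run:
```python
from h import *
z=load('pics/w3.png')
c=np.array([onplane(z,*q,.014)[:2] for q in((244,53),(397,52),(389,217),(252,219))]);print(c,c.mean(0),np.degrees(np.arctan2(*(c[0]-c[3])[::-1])),np.degrees(np.arctan2(*(c[1]-c[2])[::-1])))
```

```text
[[ 0.63642557 -0.03487868]
 [ 0.67966179 -0.17676052]
 [ 0.51882315 -0.22691563]
 [ 0.47296934 -0.08120003]] [ 0.57696996 -0.12993871] 15.82203389510271 17.319304583952643
```

>>> {"method": "move_arm", "body": {"steps": [[1,0.005,0,0.015,0],[1,0,0,0.03,0],[1,0,0,0.03,0],[1,0,0,0.03,0],[1,0,0,0.025,0],[1,0,0,0.015,0],[1,0,0,0.007,0],[1,0,0,0.003,0],[1,0,0,0.002,0],[1,0,0,0,0],[1,0,0,0,0]]}}

```text
clock: 9.33
tcp_pos: [0.5391, -0.1413, 0.0434]
tcp_rot: [0.99, 0.144, 0.001, 0.001]
wrist_force: [0.7, 0.2, -3.1]
width: 0.0291
grasp_force: 40.2
```

>>> {"method": "move_arm", "body": {"steps": [[1,0,0,0.002,0],[1,0,0,0.001,0],[1,0,0,0.001,0],[1,0,0,0.001,0],[1,0,0,0,0],[1,0,0,0,0]]}}

```text
clock: 9.83
tcp_pos: [0.5384, -0.1407, 0.038]
tcp_rot: [0.99, 0.144, 0.0, 0.0]
wrist_force: [-2.0, 0.1, 4.6]
width: 0.0295
grasp_force: 41.0
```

>>> {"method": "move_arm", "body": {"steps": [[-1,0,0,0,0],[-1,0,0,0,0],[-1,0,0,0,0],[-1,0,0,0,0],[-1,0,0,0,0],[-1,0,0,-0.02,0],[-1,0,0,-0.04,0],[-1,0,0,-0.04,0],[-1,0,0,-0.04,0],[-1,-0.01,0.025,-0.03,0],[-1,-0.011,0.03,-0.01,0],[-1,-0.011,0.03,0,0],[-1,-0.011,0.03,0,0],[-1,-0.011,0.03,0,0],[-1,-0.011,0.03,0,0],[-1,-0.009,0.03,0,0],[-1,-0.003,0.016,0,0],[-1,0,0,0,0],[-1,0,0,0,0]]}}

```text
clock: 11.42
tcp_pos: [0.5271, -0.3746, 0.2167]
tcp_rot: [0.99, 0.143, -0.0, -0.001]
wrist_force: [-0.4, 0.9, 0.4]
width: 0.0853
grasp_force: 0.0
```

```bash
cat > cap.py <<'E'
import sys
from h import *
f,col=sys.argv[1:3];save('wrist',f);z=load(f)
hsv=cv2.cvtColor(z['p'],cv2.COLOR_RGB2HSV);H,S,V=[hsv[...,i].astype(int) for i in range(3)];P=pts(z)
m=((H<8)|(H>172))&(S>130) if col=='red' else (H>95)&(H<130)&(S>120)
lim=[float(a) for a in sys.argv[3:5]] or [.06,.09]
cx,cy=[float(a) for a in sys.argv[5:7]]
m&=np.hypot(P[...,0]-cx,P[...,1]-cy)<.07
for lo,hi in(lim,(lim[0]+.04,lim[1]+.032)):
    q=P[m&(P[...,2]>lo)&(P[...,2]<hi)];print(len(q),np.round(cv2.minAreaRect(q[:,:2].astype(np.float32)*1000)[0],1),np.round(cv2.minAreaRect(q[:,:2].astype(np.float32)*1000)[1:][0],1),cv2.minAreaRect(q[:,:2].astype(np.float32)*1000)[2],np.median(q[:,2]))
E
python3 - <<'E'
from h import *
go(.5747,-.3605,.1,16.6)
E
python3 cap.py pics/w4.png red .06 .09 .575 -.36
```

```text
now dx 0.0496 dy -0.0000 dz 0.1167 turn -0.0025 j6 0.60
turned dx 0.0496 dy 0.0001 dz 0.1167 turn -0.0025 j6 0.60
1724 [ 575.  -361.1] [22.2 98.5] 16.30754852294922 0.07958533826322364
888 [ 575.1 -361.3] [21.7 30. ] 15.623260498046875 0.11390462286473245
```

>>> {"method": "move_arm", "body": {"steps": [[-1,0.017,0,0,0],[-1,0.017,0,0,0],[-1,0.0155,0.0005,0,0],[-1,0,0,0.02,0],[-1,0,0,0.03,0],[-1,0,0,0.03,0],[-1,0,0,0.02,0],[-1,0,0,0.011,0],[-1,0,0,0.005,0],[-1,0,0,0,0],[-1,0,0,0,0],[-1,0,0,0,0]]}}

```text
clock: 12.47
tcp_pos: [0.5762, -0.3613, 0.1032]
tcp_rot: [0.99, 0.144, 0.001, 0.001]
wrist_force: [0.8, -0.4, -1.0]
width: 0.0854
grasp_force: 0.0
```

Run:
```python
from h import *
print(ta());go(.575,-.361,.0998,16.5)
```

```text
16.564373062963845
now dx -0.0011 dy -0.0006 dz 0.0034 turn 0.0011 j6 0.66
turned dx -0.0011 dy -0.0006 dz 0.0034 turn 0.0011 j6 0.66
```

>>> {"method": "move_arm", "body": {"steps": [[-1,-0.0003,0,0.001,0],[-1,0,0,0,0],[1,0,0,0,0],[1,0,0,0,0],[1,0,0,0,0],[1,0,0,0,0],[1,0,0,0,0],[1,0,0,0,0],[1,0,0,0,0],[1,0,0,0,0],[1,0,0,0,0],[1,0,0,0,0]]}}

```text
clock: 13.47
tcp_pos: [0.5748, -0.3612, 0.1005]
tcp_rot: [0.99, 0.144, 0.0, 0.0]
wrist_force: [-0.1, -0.9, 2.0]
width: 0.0288
grasp_force: 40.7
```

>>> {"method": "move_arm", "body": {"steps": [[1,0,0,-0.005,0],[1,0,0,-0.01,0],[1,0,0,-0.015,0],[1,0,0,-0.025,0],[1,0,0,-0.025,0],[1,0,0,-0.02,0],[1,0.006,-0.012,0,0],[1,0.01,-0.02,0,0],[1,0.0133,-0.0275,0,0],[1,0.0133,-0.0275,0,0],[1,0.0133,-0.0275,0,0],[1,0.0133,-0.0275,0,0],[1,0.0133,-0.0275,0,0],[1,0.0115,-0.024,0,0],[1,0.008,-0.017,0,0],[1,0.005,-0.01,0,0],[1,0,0,0,0],[1,0,0,0,0]]}}

```text
clock: 14.97
tcp_pos: [0.6138, -0.1186, 0.1996]
tcp_rot: [0.989, 0.145, -0.001, 0.0]
wrist_force: [0.1, -1.3, -2.2]
width: 0.0292
grasp_force: 40.3
```

>>> {"method": "move_arm", "body": {"steps": [[1,0,0,0.015,0],[1,0,0,0.03,0],[1,0,0,0.03,0],[1,0,0,0.03,0],[1,0,0,0.025,0],[1,0,0,0.015,0],[1,0,0,0.007,0],[1,0,0,0.003,0],[1,0,0,0.001,0],[1,0,0,0,0],[1,0,0,0,0]]}}

```text
clock: 15.88
tcp_pos: [0.6155, -0.1197, 0.0457]
tcp_rot: [0.99, 0.144, 0.001, 0.001]
wrist_force: [0.1, -0.4, -2.1]
width: 0.0289
grasp_force: 40.2
```

>>> {"method": "move_arm", "body": {"steps": [[1,0,0,0.002,0],[1,0,0,0.001,0],[1,0,0,0.001,0],[1,0,0,0.001,0],[1,0,0,0,0],[1,0,0,0,0]]}}

```text
clock: 16.38
tcp_pos: [0.6143, -0.119, 0.0393]
tcp_rot: [0.99, 0.144, -0.0, -0.0]
wrist_force: [-0.5, -0.3, -1.6]
width: 0.0293
grasp_force: 40.2
```

>>> {"method": "move_arm", "body": {"steps": [[1,0,0,0.001,0],[1,0,0,0,0],[-1,0,0,0,0],[-1,0,0,0,0],[-1,0,0,0,0],[-1,0,0,0,0],[-1,0,0,0,0],[-1,0,0,-0.02,0],[-1,0,0,-0.04,0],[-1,0,0,-0.04,0],[-1,0,0,-0.04,0],[-1,0,0,-0.02,0]]}}

```text
clock: 17.38
tcp_pos: [0.6167, -0.1197, 0.2037]
tcp_rot: [0.99, 0.144, 0.003, 0.001]
wrist_force: [0.4, -0.4, -0.5]
width: 0.0856
grasp_force: 0.0
```

>>> {"method": "move_arm", "body": {"steps": [[-1,-0.024,0.0245,0,0],[-1,-0.024,0.0245,0,0],[-1,-0.024,0.0245,0,0],[-1,-0.024,0.0245,0,0],[-1,-0.024,0.0245,0,0],[-1,-0.024,0.0245,0,0],[-1,-0.024,0.0245,0,0],[-1,-0.024,0.0245,0,0],[-1,-0.025,0.0245,0,0],[-1,0,0,0,0],[-1,0,0,0,0]]}}

```text
clock: 18.3
tcp_pos: [0.468, -0.394, 0.1981]
tcp_rot: [0.99, 0.142, -0.0, -0.0]
wrist_force: [-0.7, 0.5, 0.1]
width: 0.0853
grasp_force: 0.0
```

Run:
```python
from h import *
go(.5171,-.3779,.057,16.5)
p,d=save('wrist','pics/w5.png');cv2.imwrite('pics/w5.png',p[:,:,::-1])
save('top','pics/top1.png')
```

```text
now dx 0.0516 dy -0.0017 dz 0.1411 turn -0.0030 j6 0.52
turned dx 0.0516 dy -0.0015 dz 0.1411 turn -0.0030 j6 0.52
```

View pics/w5.png

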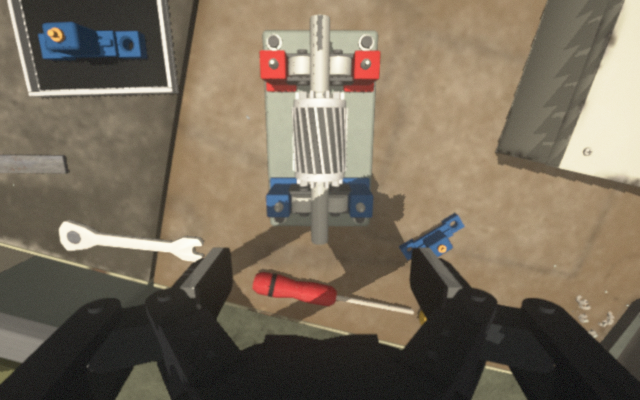

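Run:
```python
from h import *
z=load('pics/w5.png')
for q in((319.5,97),(319.5,185)): print(onplane(z,*q,.087))
for q in((279.5,64),(362.5,63),(279,207),(362,207)): print(onplane(z,*q,.078))
P=pts(z);m=(P[...,2]>.075)&(P[...,2]<.1);m[:90]=0;m[195:]=0;m[:,:290]=0;m[:,355:]=0
q=P[m];c=np.array([.5171,-.3779]);a=np.radians(16.5);l=(q[:,:2]-c)@np.array([[np.cos(a),-np.sin(a)],[np.sin(a),np.cos(a)]]);print(np.percentile(l,[1,99],axis=0),q[:,2].max())
```

```text
[ 0.54997949 -0.36861958  0.087     ]
[ 0.48356469 -0.38813945  0.087     ]
[ 0.56521432 -0.33168664  0.078     ]
[ 0.58416085 -0.39334349  0.078     ]
[ 0.45266517 -0.36016855  0.078     ]
[ 0.47326732 -0.42995549  0.078     ]
[[-0.03640207 -0.02016642]
 [ 0.0378624   0.02040347]] 0.09088236986460854
```

>>> {"method": "move_arm", "body": {"squeeze": 70, "steps": [[-1,0.017,-0.0005,0,0],[-1,0.017,-0.0005,0,0],[-1,0.0175,-0.0005,0,0],[-1,0,0,0.02,0],[-1,0,0,0.03,0],[-1,0,0,0.03,0],[-1,0,0,0.03,0],[-1,0,0,0.02,0],[-1,0,0,0.01,0],[-1,0,0,0,0],[-1,0,0,0,0],[-1,0,0,0,0],[-1,0,0,0,0]]}}

```text
clock: 19.48
tcp_pos: [0.5197, -0.3769, 0.0603]
tcp_rot: [0.99, 0.144, 0.001, 0.001]
wrist_force: [0.6, -0.3, 0.1]
width: 0.0856
grasp_force: 0.0
```

Run:
```python
from h import *
print(arm.observe()['wrist_force']);go(.517,-.378,.057,16.5)
# green cradle from top1 and side0
for f,n in(('pics/top1.png','t'),('pics/side0.png','s')):
    z=load(f);P=pts(z);hsv=cv2.cvtColor(z['p'],cv2.COLOR_RGB2HSV)
    m=(P[...,2]>.02)&(P[...,2]<.075)&(np.hypot(P[...,0]-.565,P[...,1]-.127)<.1)&(hsv[...,0]>55)&(hsv[...,0]<100)&(hsv[...,1]>60)
    print(n,m.sum(),cv2.minAreaRect(P[m][:,:2].astype(np.float32)*1000))
    m=(P[...,2]>.006)&(P[...,2]<.075)&(np.hypot(P[...,0]-.565,P[...,1]-.127)<.1)
    print(n,m.sum(),cv2.minAreaRect(P[m][:,:2].astype(np.float32)*1000))
```

```text
[ 0.60410656 -0.26534436  0.12715482]
now dx -0.0029 dy 0.0003 dz 0.0033 turn 0.0013 j6 0.59
turned dx -0.0029 dy 0.0003 dz 0.0033 turn 0.0013 j6 0.59
t 89 ((565.5877685546875, 127.83293914794922), (73.57672882080078, 123.81486511230469), 77.08348083496094)
t 1307 ((559.6419677734375, 124.69680786132812), (188.0473175048828, 175.69723510742188), 49.7212028503418)
s 150 ((566.0247802734375, 123.75578308105469), (85.28276062011719, 135.1452178955078), 76.003662109375)
s 688 ((558.89892578125, 105.354248046875), (153.54685974121094, 168.07005310058594), 65.76817321777344)
```

>>> {"method": "move_arm", "body": {"steps": [[-1,-0.002,0,0.001,0],[-1,0,0,0,0],[1,0,0,0,0],[1,0,0,0,0],[1,0,0,0,0],[1,0,0,0,0],[1,0,0,0,0],[1,0,0,0,0],[1,0,0,0,0],[1,0,0,0,0],[1,0,0,0,0]]}}

```text
clock: 20.4
tcp_pos: [0.5167, -0.3784, 0.0582]
tcp_rot: [0.99, 0.144, 0.001, 0.002]
wrist_force: [-0.6, -5.2, 4.4]
width: 0.0439
grasp_force: 70.8
```

>>> {"method": "move_arm", "body": {"steps": [[1,0,0,-0.005,0],[1,0,0,-0.01,0],[1,0,0,-0.015,0],[1,0,0,-0.02,0],[1,0,0,-0.025,0],[1,0,0,-0.025,0],[1,0,0,-0.02,0],[1,0,0,-0.01,0],[1,0,0,0,0]]}}

```text
clock: 21.15
tcp_pos: [0.517, -0.3765, 0.1893]
tcp_rot: [0.99, 0.144, 0.001, 0.001]
wrist_force: [0.2, -1.9, -6.8]
width: 0.0441
grasp_force: 72.6
```

>>> {"method": "move_arm", "body": {"steps": [[1,0,0,0,0.05],[1,0,0,0,0.1],[1,0,0,0,0.1],[1,0,0,0,0.1],[1,0,0,0,0.1],[1,0,0,0,0.08],[1,-0.004,-0.012,0,0],[1,-0.008,-0.024,0,0],[1,-0.0107,-0.032,0,0],[1,-0.0107,-0.032,0,0],[1,-0.0107,-0.032,0,0],[1,-0.0107,-0.032,0,0],[1,-0.0107,-0.032,0,0],[1,-0.0107,-0.032,0,0],[1,-0.0107,-0.032,0,0],[1,-0.0107,-0.032,0,0],[1,-0.0107,-0.032,0,0],[1,-0.008,-0.024,0,0],[1,-0.004,-0.012,0,0],[1,0,0,0,0]]}}

```text
clock: 22.82
tcp_pos: [0.4824, 0.0055, 0.1859]
tcp_rot: [0.993, -0.118, -0.002, -0.001]
wrist_force: [-0.4, -0.7, -6.3]
width: 0.0439
grasp_force: 73.0
```

Run:
```python
from h import *
s=arm.observe();print(s['tcp_pos'],ta(),s['width'],s['joint_positions'])
save('wrist','pics/w6.png')
```

```text
[0.48238476 0.00548129 0.18589044] -13.518803610594041 0.04394961986079647 [-0.07794068  0.235115    1.77139866  0.00251786  1.13979635  1.72774597]
```

View pics/w6.png

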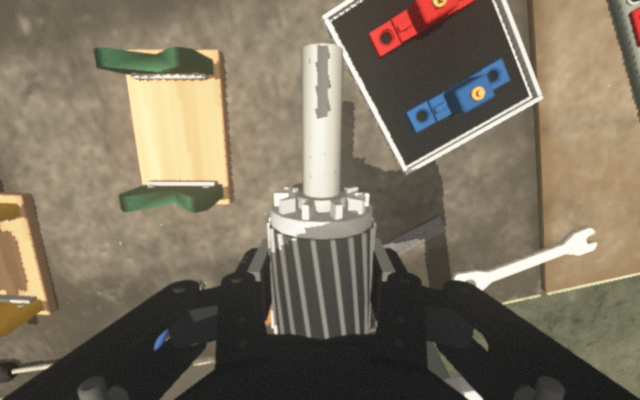

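```bash
cat > cr.py <<'E'
import sys
from h import *
f,cx,cy,h0,h1=sys.argv[1],*map(float,sys.argv[2:6]);z=load(f);P=pts(z);hsv=cv2.cvtColor(z['p'],cv2.COLOR_RGB2HSV);H,S=hsv[...,0],hsv[...,1]
near=np.hypot(P[...,0]-cx,P[...,1]-cy)<.11
m=near&(P[...,2]>.05)&(P[...,2]<.075)&(H>h0)&(H<h1)&(S>60)
nc,l,st,c=cv2.connectedComponentsWithStats(m.astype(np.uint8))
C=[]
for i in range(1,nc):
    if st[i,4]>40: q=P[l==i];r=cv2.minAreaRect(q[:,:2].astype(np.float32)*1000);C.append(r[0]);print(st[i,4],np.round(c[i]),np.round(r[0],1),np.round(r[1],1),round(r[2],1),q[:,2].max())
q=P[m];print('all',cv2.minAreaRect(q[:,:2].astype(np.float32)*1000))
m=near&(P[...,2]>.009)&(P[...,2]<.016)&(H>8)&(H<25)&(S>50)
q=P[m];print('base',m.sum(),cv2.minAreaRect(q[:,:2].astype(np.float32)*1000))
E
python3 cr.py pics/w6.png .566 .125 60 100
python3 - <<'E'
from h import *
z=load('pics/w6.png');print([onplane(z,*q,.012)[:2].round(4) for q in((219,50),(231,203))])
E
```

```text
162 [107.  55.] [636.6 138.5] [14.3 10. ] 10.0 0.06741161131908929
all ((629.5740966796875, 118.4841537475586), (57.199378967285156, 12.470962524414062), 75.610595703125)
base 9088 ((571.5780029296875, 128.5462646484375), (93.088623046875, 151.04954528808594), 76.2595443725586)
[array([0.6322, 0.0656]), array([0.4876, 0.1006])]
```

Run:
```python
from h import *
print(ta());go(.571,.128,.044,-13.6)
```

```text
-13.544715442736672
now dx 0.0564 dy -0.1414 dz 0.1421 turn 0.0010 j6 1.73
turned dx 0.0562 dy -0.1415 dz 0.1421 turn 0.0010 j6 1.73
```

>>> {"method": "move_arm", "body": {"steps": [[1,0.004,-0.01,0,0],[1,0.008,-0.02,0,0],[1,0.0112,-0.0285,0,0],[1,0.0112,-0.0285,0,0],[1,0.0112,-0.0285,0,0],[1,0.007,-0.018,0,0],[1,0.0036,-0.008,0,0],[1,0,0,0,0],[1,0,0,0.02,0],[1,0,0,0.03,0],[1,0,0,0.03,0],[1,0,0,0.015,0],[1,0,0,0.005,0],[1,0,0,0,0],[1,0,0,0,0]]}}

```text
clock: 24.12
tcp_pos: [0.5741, 0.1248, 0.0877]
tcp_rot: [0.993, -0.121, 0.0, 0.0]
wrist_force: [0.5, 1.0, -6.4]
width: 0.0438
grasp_force: 73.0
```

Run:
```python
from h import *
print(ta());go(.571,.128,.044,-13.6);p,d=save('side','pics/s1.png');c=p[100:280,200:420,::-1];cv2.imwrite('pics/s1.png',cv2.resize(c,None,fx=3,fy=3))
```

```text
-13.862038763941474
now dx -0.0038 dy -0.0024 dz 0.0437 turn -0.0046 j6 1.96
turned dx -0.0038 dy -0.0024 dz 0.0437 turn -0.0046 j6 1.96
```

View pics/s1.png

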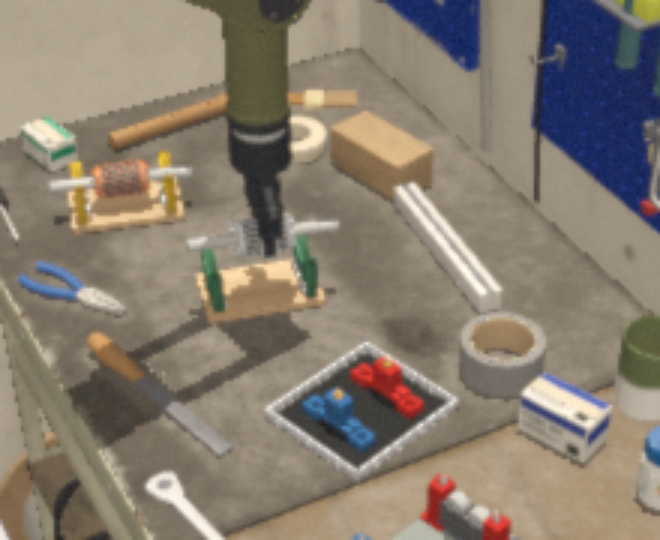

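>>> {"method": "move_arm", "body": {"steps": [[1,-0.0035,-0.0022,0,0],[1,0,0,0.01,0],[1,0,0,0.012,0],[1,0,0,0.01,0],[1,0,0,0.005,0],[1,0,0,0.003,0],[1,0,0,0.001,0],[1,0,0,0,0],[1,0,0,0,0]]}}

```text
clock: 24.92
tcp_pos: [0.5713, 0.1286, 0.0466]
tcp_rot: [0.993, -0.12, 0.0, -0.0]
wrist_force: [0.1, -0.1, -7.1]
width: 0.0435
grasp_force: 73.4
```

>>> {"method": "move_arm", "body": {"steps": [[1,0,0,0.002,0],[1,0,0,0.001,0],[1,0,0,0.001,0],[1,0,0,0,0],[1,0,0,0,0]]}}

```text
clock: 25.33
tcp_pos: [0.5722, 0.1294, 0.0435]
tcp_rot: [0.993, -0.12, 0.001, -0.001]
wrist_force: [-0.4, 5.0, 1.8]
width: 0.0439
grasp_force: 74.3
```

>>> {"method": "move_arm", "body": {"steps": [[-1,0,0,0,0],[-1,0,0,0,0],[-1,0,0,0,0],[-1,0,0,0,0],[-1,0,0,0,0],[-1,0,0,-0.015,0],[-1,0,0,-0.025,0],[-1,0,0,-0.035,0],[-1,0,0,-0.035,0],[-1,0,0,-0.03,0],[-1,0,0,-0.015,0]]}}

```text
clock: 26.25
tcp_pos: [0.5728, 0.1287, 0.2016]
tcp_rot: [0.993, -0.12, 0.003, -0.001]
wrist_force: [1.3, 0.6, 0.1]
width: 0.0856
grasp_force: 0.0
```

>>> {"method": "move_arm", "body": {"steps": [[-1,-0.02,-0.0227,0,0],[-1,-0.02,-0.0227,0,0],[-1,-0.02,-0.0227,0,0],[-1,-0.02,-0.0227,0,0],[-1,-0.02,-0.0227,0,0],[-1,-0.02,-0.0227,0,0],[-1,-0.02,-0.0227,0,0],[-1,-0.02,-0.0227,0,0],[-1,-0.02,-0.0227,0,0],[-1,-0.02,-0.0227,0,0],[-1,0,0,0,0],[-1,0,0,0,0]]}}

```text
clock: 27.25
tcp_pos: [0.43, 0.3978, 0.1971]
tcp_rot: [0.993, -0.119, -0.0, 0.0]
wrist_force: [0.1, -0.2, 0.4]
width: 0.0858
grasp_force: 0.0
```

```bash
python3 - <<'E'
from h import *
s=arm.observe();print(s['tcp_pos'],ta(),s['joint_positions'])
save('wrist','pics/w7.png')
E
python3 cr.py pics/w7.png .482 .385 18 35
```

```text
[0.42996672 0.39777414 0.19706963] -13.637831388352511 [ 6.74642449e-01  3.58716308e-01  1.54759680e+00 -3.85448915e-04
  1.23570441e+00  2.48359067e+00]
630 [287.  55.] [553.3 395. ] [28.8 14.5] 73.6 0.06731627186500627
616 [346.  58.] [539.4 346.8] [29.4 14.5] 74.9 0.06839122090400857
465 [285. 195.] [438.4 428.3] [29.5 14.5] 73.1 0.06721090521883083
500 [340. 197.] [424.4 380. ] [29.3 14.6] 74.6 0.06795442953610975
all ((487.07269287109375, 388.1051940917969), (79.68101501464844, 138.41302490234375), 73.94520568847656)
base 2026 ((495.7341613769531, 385.8113708496094), (92.29423522949219, 138.17294311523438), 73.83030700683594)
```

View pics/w7.png

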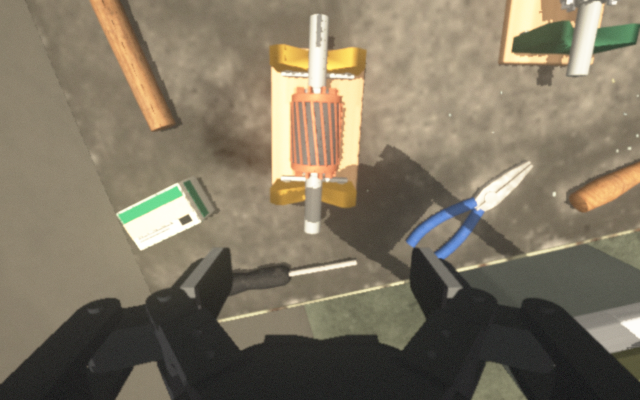

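Run:
```python
from h import *
z=load('pics/w7.png')
for q in((318.5,88),(316,177)): print(onplane(z,*q,.071))
P=pts(z);m=(P[...,2]>.058)&(P[...,2]<.085);m[:83]=0;m[184:]=0;m[:,:285]=0;m[:,345:]=0
q=P[m];c=np.array([.488,.388]);a=np.radians(-16.2);l=(q[:,:2]-c)@np.array([[np.cos(a),-np.sin(a)],[np.sin(a),np.cos(a)]]);print(np.percentile(l,[1,99],axis=0),q[:,2].max())
go(.488,.388,.042,-16.2)
```

```text
[0.5212321 0.3762636 0.071    ]
[0.45057992 0.39589    0.071     ]
[[-0.0388754  -0.02065305]
 [ 0.03597839  0.02089362]] 0.07508452278394373
now dx 0.0579 dy -0.0052 dz 0.1551 turn 0.0433 j6 2.48
turned dx 0.0576 dy -0.0077 dz 0.1551 turn 0.0433 j6 2.48
```

>>> {"method": "move_arm", "body": {"steps": [[-1,0,0,0,0.044],[-1,0.019,-0.0026,0,0],[-1,0.019,-0.0026,0,0],[-1,0.0185,-0.0025,0,0],[-1,0,0,0.02,0],[-1,0,0,0.03,0],[-1,0,0,0.03,0],[-1,0,0,0.03,0],[-1,0,0,0.02,0],[-1,0,0,0.015,0],[-1,0,0,0,0],[-1,0,0,0,0],[-1,0,0,0,0]]}}

```text
clock: 28.38
tcp_pos: [0.4885, 0.3878, 0.0532]
tcp_rot: [0.99, -0.143, 0.001, -0.0]
wrist_force: [-0.6, -0.4, 0.4]
width: 0.0857
grasp_force: 0.0
```

Run:
```python
from h import *
print(arm.observe()['wrist_force'],ta());go(.4865,.3882,.042,-16.2)
```

```text
[-0.60247718 -0.39077133  0.42747557] -16.408299326020632
now dx -0.0020 dy 0.0001 dz 0.0112 turn -0.0036 j6 2.46
turned dx -0.0020 dy 0.0001 dz 0.0112 turn -0.0036 j6 2.46
```

>>> {"method": "move_arm", "body": {"steps": [[-1,-0.001,0,0.004,0],[-1,0,0,0.004,0],[-1,0,0,0,0],[-1,0,0,0,0],[1,0,0,0,0],[1,0,0,0,0],[1,0,0,0,0],[1,0,0,0,0],[1,0,0,0,0],[1,0,0,0,0],[1,0,0,0,0],[1,0,0,0,0],[1,0,0,0,0]]}}

```text
clock: 29.47
tcp_pos: [0.4866, 0.3893, 0.0449]
tcp_rot: [0.99, -0.142, 0.0, -0.001]
wrist_force: [-1.7, 3.2, 4.6]
width: 0.0438
grasp_force: 70.8
```

>>> {"method": "move_arm", "body": {"steps": [[1,0,0,-0.005,0],[1,0,0,-0.01,0],[1,0,0,-0.015,0],[1,0,0,-0.025,0],[1,0,0,-0.03,0],[1,0,0,-0.03,0],[1,0,0,-0.02,0],[1,0,0,-0.01,0],[1,0,0,0,0]]}}

```text
clock: 30.22
tcp_pos: [0.487, 0.3886, 0.1913]
tcp_rot: [0.99, -0.142, 0.001, -0.001]
wrist_force: [1.8, 0.5, -8.4]
width: 0.0433
grasp_force: 73.3
```

Run:
```python
from h import *
print(arm.observe()['wrist_force'],ta());go(.55,.1,.21,16.5);go(.5171,-.3779,.21,16.5)
```

```text
[ 1.75096196  0.53108919 -8.3669705 ] -16.357045618260493
now dx 0.1417 dy 0.2591 dz -0.0187 turn -0.5735 j6 2.46
turned dx -0.0216 dy 0.2946 dz -0.0187 turn -0.5735 j6 2.46
now dx 0.2447 dy 0.7270 dz -0.0187 turn -0.5735 j6 2.46
turned dx -0.1888 dy 0.7434 dz -0.0187 turn -0.5735 j6 2.46
```

>>> {"method": "move_arm", "body": {"steps": [[1,0.003,0.01,-0.01,0],[1,0.007,0.02,-0.01,0],[1,0.0102,0.0303,0,0],[1,0.0102,0.0303,0,0],[1,0.0102,0.0303,0,0],[1,0.0102,0.0303,0,0],[1,0.0102,0.0303,0,0],[1,0.0102,0.0303,0,0],[1,0.0102,0.0303,0,0],[1,0.0102,0.0303,0,0],[1,0.0102,0.0303,0,0],[1,0.0102,0.0303,0,0],[1,0.0102,0.0303,0,0],[1,0.0102,0.0303,0,0],[1,0.0102,0.0303,0,0],[1,0.0102,0.0303,0,0],[1,0.0102,0.0303,0,0],[1,0.0102,0.0303,0,0],[1,0.0102,0.0303,0,0],[1,0.0102,0.0303,0,0]]}}

```text
clock: 31.88
tcp_pos: [0.5076, -0.2192, 0.207]
tcp_rot: [0.99, -0.142, -0.003, -0.001]
wrist_force: [0.4, 0.4, -8.2]
width: 0.0436
grasp_force: 73.6
```

>>> {"method": "move_arm", "body": {"steps": [[1,0.0102,0.0303,0,0],[1,0.0102,0.0303,0,0],[1,0.0102,0.0303,0,0],[1,0.007,0.02,0,0],[1,0.003,0.01,0,0],[1,0,0,0,-0.05],[1,0,0,0,-0.1],[1,0,0,0,-0.1],[1,0,0,0,-0.1],[1,0,0,0,-0.1],[1,0,0,0,-0.08],[1,0,0,0,-0.043],[1,0,0,0,0],[1,0,0,0,0]]}}

```text
clock: 33.05
tcp_pos: [0.5138, -0.3444, 0.2076]
tcp_rot: [0.99, 0.143, -0.001, -0.002]
wrist_force: [0.6, -0.7, -8.3]
width: 0.0439
grasp_force: 73.6
```

Run:
```python
from h import *
print(arm.observe()['wrist_force'],ta());go(.517,-.378,.062,16.5)
```

```text
[ 0.63653057 -0.70899226 -8.33282503] 16.4200085526218
now dx -0.0064 dy 0.0331 dz 0.1456 turn -0.0014 j6 0.63
turned dx -0.0065 dy 0.0331 dz 0.1456 turn -0.0014 j6 0.63
```

>>> {"method": "move_arm", "body": {"steps": [[1,-0.003,0.015,0,0],[1,-0.0034,0.018,0,0],[1,0,0,0.01,0],[1,0,0,0.03,0],[1,0,0,0.03,0],[1,0,0,0.02,0],[1,0,0,0.01,0],[1,0,0,0,0],[1,0,0,0,0],[1,0,0,0,0]]}}

```text
clock: 33.88
tcp_pos: [0.5196, -0.3801, 0.1108]
tcp_rot: [0.99, 0.143, 0.001, 0.001]
wrist_force: [0.0, -1.4, -7.5]
width: 0.0433
grasp_force: 73.6
```

Run:
```python
from h import *
print(arm.observe()['wrist_force'],ta());go(.517,-.378,.062,16.5)
```

```text
[ 0.01827489 -1.38816084 -7.52402648] 16.473537291513
now dx -0.0019 dy -0.0028 dz 0.0488 turn -0.0005 j6 0.59
turned dx -0.0019 dy -0.0028 dz 0.0488 turn -0.0005 j6 0.59
```

>>> {"method": "move_arm", "body": {"steps": [[1,-0.0015,-0.0023,0,0],[1,0,0,0.01,0],[1,0,0,0.012,0],[1,0,0,0.01,0],[1,0,0,0.006,0],[1,0,0,0.003,0],[1,0,0,0.001,0],[1,0,0,0,0],[1,0,0,0,0]]}}

```text
clock: 34.63
tcp_pos: [0.5166, -0.3775, 0.0674]
tcp_rot: [0.99, 0.143, 0.0, 0.0]
wrist_force: [-0.1, -0.4, -8.0]
width: 0.0433
grasp_force: 74.0
```

Run:
```python
from h import *
print(arm.observe()['wrist_force'],ta());go(.517,-.378,.061,16.5)
```

```text
[-0.09173231 -0.39894055 -7.98646967] 16.48725745037611
now dx 0.0003 dy 0.0006 dz 0.0064 turn -0.0002 j6 0.59
turned dx 0.0003 dy 0.0006 dz 0.0064 turn -0.0002 j6 0.59
```

>>> {"method": "move_arm", "body": {"steps": [[1,0.0003,0.0006,0.002,0],[1,0,0,0.002,0],[1,0,0,0.001,0],[1,0,0,0.001,0],[1,0,0,0,0],[1,0,0,0,0]]}}

```text
clock: 35.13
tcp_pos: [0.5169, -0.378, 0.0617]
tcp_rot: [0.99, 0.143, 0.0, 0.0]
wrist_force: [-0.2, -1.5, -5.3]
width: 0.0437
grasp_force: 74.4
```

>>> {"method": "move_arm", "body": {"steps": [[1,0,0,0.0007,0],[1,0,0,0,0],[1,0,0,0,0],[-1,0,0,0,0],[-1,0,0,0,0],[-1,0,0,0,0],[-1,0,0,0,0],[-1,0,0,0,0],[-1,0,0,-0.015,0],[-1,0,0,-0.03,0],[-1,0,0,-0.035,0],[-1,0,0,-0.035,0],[-1,0,0,-0.025,0],[-1,-0.025,0,0,0],[-1,-0.025,0,0,0],[-1,0,0,0,0],[-1,0,0,0,0]]}}

```text
clock: 36.55
tcp_pos: [0.4678, -0.3921, 0.201]
tcp_rot: [0.99, 0.143, 0.0, 0.0]
wrist_force: [0.4, 0.1, -0.9]
width: 0.0854
grasp_force: 0.0
```

Run:
```python
from h import *
print(arm.observe()['tcp_pos'],ta());save('wrist','pics/w8.png');go(.5384,-.1407,.2,16.5)
```

```text
[ 0.46781934 -0.39209471  0.20098347] 16.39356318813267
now dx 0.1380 dy -0.2213 dz 0.0008 turn -0.0012 j6 0.52
turned dx 0.1382 dy -0.2212 dz 0.0008 turn -0.0012 j6 0.52
```

View pics/w8.png

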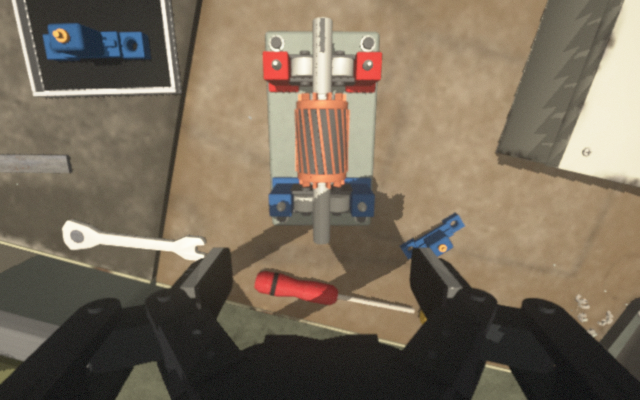

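>>> {"method": "move_arm", "body": {"squeeze": 40, "steps": [[-1,0.0138,-0.0221,0,0],[-1,0.0138,-0.0221,0,0],[-1,0.0138,-0.0221,0,0],[-1,0.0138,-0.0221,0,0],[-1,0.0138,-0.0221,0,0],[-1,0.0138,-0.0221,0,0],[-1,0.0138,-0.0221,0,0],[-1,0.0138,-0.0221,0,0],[-1,0.0138,-0.0221,0,0],[-1,0.0138,-0.0221,0,0],[-1,0,0,0.02,0],[-1,0,0,0.03,0],[-1,0,0,0.03,0],[-1,0,0,0.02,0],[-1,0,0,0.01,0],[-1,0,0,0,0],[-1,0,0,0,0]]}}

```text
clock: 38.02
tcp_pos: [0.539, -0.1406, 0.0904]
tcp_rot: [0.99, 0.144, -0.0, -0.0]
wrist_force: [0.7, -0.6, 0.9]
width: 0.0852
grasp_force: 0.0
```

```bash
python3 - <<'E'
from h import *
print(arm.observe()['tcp_pos'],ta());go(.5384,-.1407,.038,16.5)
E
python3 cap.py pics/w9.png blue .006 .03 .538 -.141
```

```text
[ 0.53898007 -0.14058444  0.09041442] 16.515172612882207
now dx -0.0006 dy -0.0001 dz 0.0524 turn 0.0003 j6 0.95
turned dx -0.0006 dy -0.0001 dz 0.0524 turn 0.0003 j6 0.95
2266 [ 540.4 -143.4] [ 22.4 100.8] 16.260950088500977 0.019543556040942767
1200 [ 540.3 -141.6] [21.3 30.1] 15.781106948852539 0.05323152351968144
```

>>> {"method": "move_arm", "body": {"steps": [[-1,0,0,0.02,0],[-1,0,0,0.02,0],[-1,0,0,0.008,0],[-1,0,0,0.002,0],[-1,0,0,0,0],[-1,0,0,0,0],[-1,0,0,0,0]]}}

```text
clock: 38.65
tcp_pos: [0.5394, -0.1412, 0.0418]
tcp_rot: [0.99, 0.143, 0.001, 0.001]
wrist_force: [-0.1, 0.5, 0.0]
width: 0.0857
grasp_force: 0.0
```

Run:
```python
from h import *
print(arm.observe()['tcp_pos'],ta());go(.5384,-.1407,.038,16.5)
```

```text
[ 0.5394253  -0.14120238  0.04184726] 16.485749728961608
now dx -0.0008 dy -0.0008 dz 0.0038 turn -0.0002 j6 0.95
turned dx -0.0008 dy -0.0008 dz 0.0038 turn -0.0002 j6 0.95
```

>>> {"method": "move_arm", "body": {"steps": [[-1,-0.0006,-0.0004,0.0027,0],[-1,0,0,0,0],[-1,0,0,0,0],[1,0,0,0,0],[1,0,0,0,0],[1,0,0,0,0],[1,0,0,0,0],[1,0,0,0,0],[1,0,0,0,0],[1,0,0,0,0],[1,0,0,0,0],[1,0,0,0,0],[1,0,0,0,0]]}}

```text
clock: 39.73
tcp_pos: [0.5379, -0.1407, 0.0381]
tcp_rot: [0.99, 0.143, 0.0, 0.0]
wrist_force: [1.0, -1.1, 1.3]
width: 0.0292
grasp_force: 40.7
```

>>> {"method": "move_arm", "body": {"steps": [[1,0,0,-0.01,0],[1,0,0,-0.02,0],[1,0,0,-0.03,0],[1,0,0,-0.035,0],[1,0,0,-0.035,0],[1,0,0,-0.02,0],[1,0,0,-0.01,0],[1,-0.008,0.011,0,0],[1,-0.0175,0.026,0,0],[1,-0.0175,0.026,0,0],[1,-0.0175,0.026,0,0],[1,-0.0175,0.026,0,0],[1,-0.0175,0.026,0,0],[1,-0.0175,0.026,0,0],[1,-0.0175,0.026,0,0],[1,-0.012,0.018,0,0],[1,-0.005,0.009,0,0],[1,0,0,0,0],[1,0,0,0,0],[1,0,0,0,0]]}}

```text
clock: 41.4
tcp_pos: [0.4583, -0.3917, 0.1968]
tcp_rot: [0.99, 0.144, -0.001, -0.001]
wrist_force: [-0.2, -0.7, -2.8]
width: 0.0287
grasp_force: 40.4
```

Run:
```python
from h import *
s=arm.observe();print(s['tcp_pos'],ta(),s['wrist_force'],s['width']);go(.4593,-.3945,.0995,16.55)
```

```text
[ 0.45833948 -0.39168243  0.19682318] 16.518183725741416 [-0.24711122 -0.67486747 -2.77788734] 0.02872586272168227
now dx 0.0001 dy 0.0030 dz 0.0973 turn -0.0006 j6 0.50
turned dx 0.0001 dy 0.0030 dz 0.0973 turn -0.0006 j6 0.50
```

>>> {"method": "move_arm", "body": {"steps": [[1,0,0.002,0.01,0],[1,0,0,0.025,0],[1,0,0,0.025,0],[1,0,0,0.012,0],[1,0,0,0.006,0],[1,0,0,0,0],[1,0,0,0,0],[1,0,0,0,0],[1,0,0,0,0]]}}

```text
clock: 42.15
tcp_pos: [0.4602, -0.3959, 0.1212]
tcp_rot: [0.99, 0.144, 0.001, 0.001]
wrist_force: [-0.3, 0.4, -3.4]
width: 0.0293
grasp_force: 40.2
```

Run:
```python
from h import *
s=arm.observe();print(s['tcp_pos'],ta(),s['wrist_force'],s['width']);go(.459,-.3945,.0995,16.55)
```

```text
[ 0.46020103 -0.39593586  0.12124261] 16.51153478092638 [-0.2993444   0.3561625  -3.43429745] 0.029260089554192775
now dx -0.0007 dy -0.0017 dz 0.0217 turn -0.0007 j6 0.50
turned dx -0.0007 dy -0.0017 dz 0.0217 turn -0.0007 j6 0.50
```

>>> {"method": "move_arm", "body": {"steps": [[1,-0.0005,-0.001,0.003,0],[1,0,0,0,0],[1,0,0,0,0],[1,0,0,0,0]]}}

```text
clock: 42.48
tcp_pos: [0.4585, -0.3946, 0.1171]
tcp_rot: [0.99, 0.143, 0.0, 0.0]
wrist_force: [0.4, 0.1, -2.6]
width: 0.0289
grasp_force: 40.2
```

Run:
```python
from h import *
for i in range(2): go(.459,-.3945,.0995,16.55)
p,d=save('wrist','pics/w10.png');cv2.imwrite('pics/w10.png',cv2.resize(p[120:340,200:440,::-1],None,fx=2.5,fy=2.5))
```

```text
now dx 0.0006 dy 0.0000 dz 0.0176 turn -0.0012 j6 0.50
turned dx 0.0006 dy 0.0000 dz 0.0176 turn -0.0012 j6 0.50
now dx 0.0006 dy 0.0000 dz 0.0176 turn -0.0012 j6 0.50
turned dx 0.0006 dy 0.0000 dz 0.0176 turn -0.0012 j6 0.50
```

View pics/w10.png

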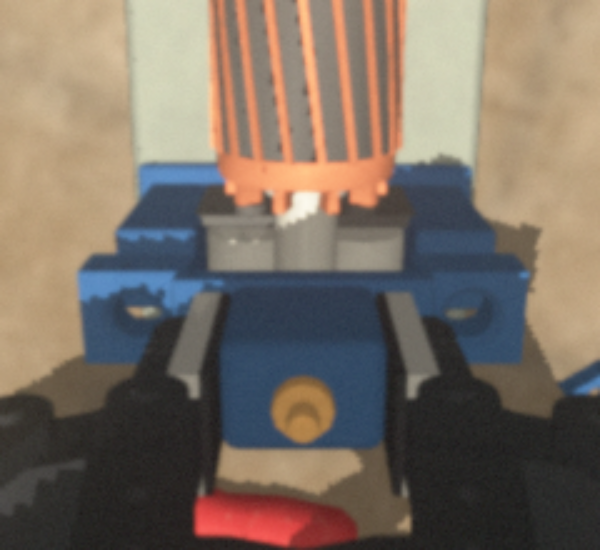

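>>> {"method": "move_arm", "body": {"steps": [[1,0.0003,0,0.002,0],[1,0,0,0.002,0],[1,0,0,0.002,0],[1,0,0,0.002,0],[1,0,0,0,0],[1,0,0,0,0]]}}

```text
clock: 43.03
tcp_pos: [0.4587, -0.3943, 0.1086]
tcp_rot: [0.99, 0.143, -0.0, -0.0]
wrist_force: [0.1, 0.4, -2.5]
width: 0.0294
grasp_force: 40.2
```

>>> {"method": "move_arm", "body": {"steps": [[1,0,0,0.002,0],[1,0,0,0.002,0],[1,0,0,0.002,0],[1,0,0,0.001,0],[1,0,0,0.001,0],[1,0,0,0,0],[1,0,0,0,0]]}}

```text
clock: 43.62
tcp_pos: [0.4588, -0.3944, 0.1008]
tcp_rot: [0.99, 0.143, -0.0, -0.0]
wrist_force: [0.1, 0.4, -3.1]
width: 0.0293
grasp_force: 40.2
```

>>> {"method": "move_arm", "body": {"steps": [[1,0,0,0.001,0],[1,0,0,0.001,0],[1,0,0,0,0],[1,0,0,0,0]]}}

```text
clock: 43.95
tcp_pos: [0.459, -0.3946, 0.0996]
tcp_rot: [0.99, 0.143, 0.0, 0.0]
wrist_force: [-0.8, 0.8, 3.2]
width: 0.0292
grasp_force: 41.0
```

>>> {"method": "move_arm", "body": {"steps": [[-1,0,0,0,0],[-1,0,0,0,0],[-1,0,0,0,0],[-1,0,0,0,0],[-1,0,0,0,0],[-1,0,0,-0.01,0],[-1,0,0,-0.03,0],[-1,0,0,-0.03,0],[-1,0,0,-0.03,0]]}}

```text
clock: 44.7
tcp_pos: [0.4585, -0.3942, 0.2002]
tcp_rot: [0.99, 0.143, -0.0, -0.0]
wrist_force: [-0.4, -1.1, 0.7]
width: 0.0854
grasp_force: 0.0
```

>>> {"method": "move_arm", "body": {"steps": [[-1,0.01,-0.01,0,0],[-1,0.0207,-0.02,0,0],[-1,0.0207,-0.02,0,0],[-1,0.0207,-0.02,0,0],[-1,0.0207,-0.02,0,0],[-1,0.0207,-0.02,0,0],[-1,0.0207,-0.02,0,0],[-1,0.0207,-0.02,0,0],[-1,0.0207,-0.02,0,0],[-1,0.0207,-0.02,0,0],[-1,0.0207,-0.02,0,0],[-1,0.0105,-0.01,0,0],[-1,0,0,0.02,0],[-1,0,0,0.03,0],[-1,0,0,0.03,0],[-1,0,0,0.02,0],[-1,0,0,0,0],[-1,0,0,0,0],[-1,0,0,0,0]]}}

```text
clock: 46.28
tcp_pos: [0.6155, -0.1194, 0.1002]
tcp_rot: [0.99, 0.143, 0.001, 0.0]
wrist_force: [-0.5, -0.8, -0.2]
width: 0.0854
grasp_force: 0.0
```

```bash
python3 - <<'E'
from h import *
print(arm.observe()['tcp_pos'],ta());go(.6143,-.119,.039,16.5)
E
python3 cap.py pics/w11.png red .006 .03 .6143 -.119
```

```text
[ 0.61546845 -0.11944691  0.10020521] 16.47710092833242
now dx -0.0010 dy -0.0008 dz 0.0612 turn -0.0004 j6 1.02
turned dx -0.0010 dy -0.0008 dz 0.0612 turn -0.0004 j6 1.02
2889 [ 606.  -122.9] [ 42.4 104.8] 16.354896545410156 0.018586430693877137
1269 [ 616.  -119.9] [21.5 29.6] 16.109928131103516 0.05284810689153421
```

>>> {"method": "move_arm", "body": {"steps": [[-1,-0.0007,-0.0005,0.02,0],[-1,0,0,0.02,0],[-1,0,0,0.012,0],[-1,0,0,0.006,0],[-1,0,0,0,0],[-1,0,0,0,0],[-1,0,0,0,0],[-1,0,0,0,0]]}}

```text
clock: 47.0
tcp_pos: [0.6146, -0.1189, 0.0421]
tcp_rot: [0.99, 0.143, 0.001, 0.0]
wrist_force: [0.2, 0.1, 0.2]
width: 0.0853
grasp_force: 0.0
```

Run:
```python
from h import *
go(.6143,-.119,.039,16.5)
```

```text
now dx -0.0003 dy 0.0000 dz 0.0031 turn -0.0002 j6 1.02
turned dx -0.0003 dy 0.0000 dz 0.0031 turn -0.0002 j6 1.02
```

>>> {"method": "move_arm", "body": {"steps": [[-1,0,0,0.0028,0],[-1,0,0,0,0],[-1,0,0,0,0],[1,0,0,0,0],[1,0,0,0,0],[1,0,0,0,0],[1,0,0,0,0],[1,0,0,0,0],[1,0,0,0,0],[1,0,0,0,0],[1,0,0,0,0],[1,0,0,0,0],[1,0,0,0,0]]}}

```text
clock: 48.08
tcp_pos: [0.6139, -0.1187, 0.0383]
tcp_rot: [0.99, 0.143, 0.0, 0.0]
wrist_force: [0.0, -0.7, 1.3]
width: 0.0292
grasp_force: 40.6
```

>>> {"method": "move_arm", "body": {"steps": [[1,0,0,-0.01,0],[1,0,0,-0.02,0],[1,0,0,-0.03,0],[1,0,0,-0.035,0],[1,0,0,-0.035,0],[1,0,0,-0.02,0],[1,0,0,-0.01,0],[1,-0.005,0.011,0,0],[1,-0.0126,0.026,0,0],[1,-0.0126,0.026,0,0],[1,-0.0126,0.026,0,0],[1,-0.0126,0.026,0,0],[1,-0.0126,0.026,0,0],[1,-0.0126,0.026,0,0],[1,-0.0126,0.026,0,0],[1,-0.009,0.018,0,0],[1,-0.005,0.009,0,0],[1,0,0,0,0],[1,0,0,0,0],[1,0,0,0,0]]}}

```text
clock: 49.75
tcp_pos: [0.5729, -0.3585, 0.197]
tcp_rot: [0.99, 0.144, -0.001, -0.001]
wrist_force: [-0.1, 0.7, -2.6]
width: 0.0293
grasp_force: 40.3
```

Run:
```python
from h import *
s=arm.observe();print(s['tcp_pos'],ta(),s['wrist_force'],s['width']);go(.5748,-.3612,.1005,16.55)
```

```text
[ 0.57289603 -0.35850415  0.19700357] 16.514799079260403 [-0.13425747  0.66131988 -2.64994737] 0.029286733902385002
now dx 0.0011 dy 0.0031 dz 0.0965 turn -0.0006 j6 0.66
turned dx 0.0011 dy 0.0031 dz 0.0965 turn -0.0006 j6 0.66
```

>>> {"method": "move_arm", "body": {"steps": [[1,0.0003,0.001,0.01,0],[1,0,0,0.025,0],[1,0,0,0.025,0],[1,0,0,0.012,0],[1,0,0,0.006,0],[1,0,0,0.002,0],[1,0,0,0,0],[1,0,0,0,0],[1,0,0,0,0],[1,0,0,0,0],[1,0,0,0,0]]}}

```text
clock: 50.67
tcp_pos: [0.5744, -0.3613, 0.1192]
tcp_rot: [0.99, 0.143, 0.001, 0.001]
wrist_force: [0.0, 0.1, -3.3]
width: 0.0294
grasp_force: 40.2
```

Run:
```python
from h import *
s=arm.observe();print(s['tcp_pos']);go(.5744,-.3612,.0998,16.55)
```

```text
[ 0.57436537 -0.36130373  0.11917925]
now dx 0.0001 dy -0.0001 dz 0.0194 turn -0.0011 j6 0.66
turned dx 0.0001 dy -0.0001 dz 0.0194 turn -0.0011 j6 0.66
```

>>> {"method": "move_arm", "body": {"steps": [[1,0,0,0.002,0],[1,0,0,0.002,0],[1,0,0,0.002,0],[1,0,0,0.002,0],[1,0,0,0.001,0],[1,0,0,0,0],[1,0,0,0,0]]}}

```text
clock: 51.25
tcp_pos: [0.5738, -0.3608, 0.1088]
tcp_rot: [0.99, 0.143, -0.0, -0.0]
wrist_force: [-0.3, 0.7, -2.3]
width: 0.0293
grasp_force: 40.2
```

>>> {"method": "move_arm", "body": {"steps": [[1,0.0004,0.0001,0.002,0],[1,0,0,0.002,0],[1,0,0,0.002,0],[1,0,0,0.001,0],[1,0,0,0.001,0],[1,0,0,0,0],[1,0,0,0,0]]}}

```text
clock: 51.83
tcp_pos: [0.5743, -0.3609, 0.101]
tcp_rot: [0.99, 0.143, -0.0, -0.0]
wrist_force: [0.4, 0.4, -1.2]
width: 0.0295
grasp_force: 40.2
```

>>> {"method": "move_arm", "body": {"steps": [[1,0,0,0.001,0],[1,0,0,0.001,0],[1,0,0,0,0],[1,0,0,0,0]]}}

```text
clock: 52.17
tcp_pos: [0.5746, -0.361, 0.0998]
tcp_rot: [0.99, 0.143, 0.0, 0.0]
wrist_force: [-0.3, -0.3, 1.5]
width: 0.0293
grasp_force: 40.8
```

>>> {"method": "move_arm", "body": {"steps": [[1,0,0,0.0007,0],[1,0,0,0,0],[-1,0,0,0,0],[-1,0,0,0,0],[-1,0,0,0,0],[-1,0,0,0,0],[-1,0,0,0,0],[-1,0,0,-0.01,0],[-1,0,0,-0.03,0],[-1,0,0,-0.03,0],[-1,0,0,-0.03,0],[-1,-0.03,0,-0.01,0],[-1,-0.03,0,0,0],[-1,-0.03,0,0,0],[-1,-0.03,0,0,0],[-1,0,0,0,0],[-1,0,0,0,0]]}}

```text
clock: 53.58
tcp_pos: [0.4581, -0.3954, 0.2094]
tcp_rot: [0.99, 0.142, 0.0, 0.0]
wrist_force: [1.0, 0.4, 0.3]
width: 0.0858
grasp_force: 0.0
```

```bash
python3 cap.py pics/w12.png red .06 .09 .575 -.361; python3 cap.py pics/w13.png blue .06 .09 .4605 -.3945
python3 - <<'E'
from h import *
a=cv2.imread('pics/w13.png')[:260,140:460]
p,d=arm.read_camera('side');p=p[100:360,160:480,::-1]
cv2.imwrite('pics/fin.png',cv2.resize(np.hstack([a,p]),None,fx=1.25,fy=1.25))
E
```

```text
2544 [ 576.3 -362. ] [22.7 98.6] 16.192424774169922 0.0795290148836919
1297 [ 576.3 -361.5] [21.8 29.6] 16.13938331604004 0.1137554741881095
524 [ 459.6 -387.7] [20.  80.4] 16.570158004760742 0.08066919923847449
186 [ 464.1 -388. ] [10.5 17.5] 17.548213958740234 0.11367726111005597
```

View pics/fin.png

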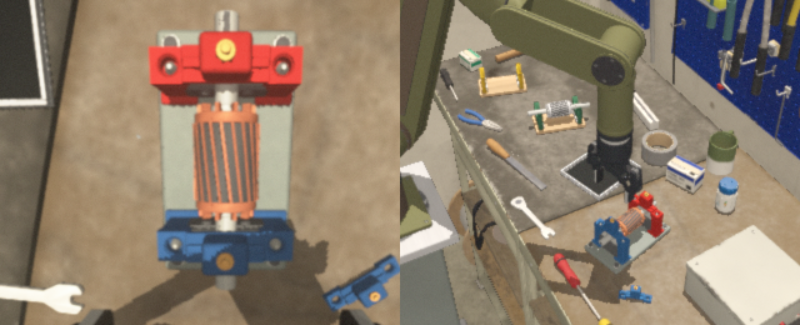

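The left view shows both caps seated, with the dowels showing in their holes at about (170,67), (282,67), (176,244) and (276,244). The copper rotor lies between the pedestals. The right view shows the aluminium rotor in the green cradle at (558,115) and the tape and fuse box undisturbed.

```bash
python3 -c "
from plant import arm
print(arm.hand_in())"
```

```text
the job is handed in; nothing more can be done
None
```

The job is handed in: the aluminium-ringed rotor is in the green cradle, the copper-ringed rotor is in the stand, and both caps are fully down on the pedestals of their own colour, at about 54 s of the 147 s allowed.

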